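# Stop the plate shaker, register the tube blocks in its bays, restart it

### The arm

A 6-joint arm with a two-finger parallel gripper is mounted at the origin on a cart in front of the work surface, level with it; the furniture and walls round the work are solid. World frame = base frame: x ahead of the robot, y to its left, z up, the work surface at z = 0. Lengths are in mm, angles in degrees, forces in N, time in s.
With the tool pointing down it reaches from about 350 to 875 mm from the base axis. Payload 15.5 kg.
Tool frame: the origin (TCP) lies at the centre of the arm's flange, where the gripper is bolted on; the fingertips stand 173 mm ahead of it and the grasp point (between the pads) lies 155 mm ahead of it; z points along the fingers, y is the direction in which the jaws open and shut (so a half turn about z gives the same grasp; the last joint's range is limited). The gripper opens to 85 mm and grips with 20 to 120 N. Pads are 22 mm wide; open, the fingers measure 114 mm over their backs; the gripper's body (76 mm by 85 mm) begins 54 mm behind the grasp point. The pads swing forward as they close: fully open they stand 13 mm farther back than shut.
Start: joints at [65.403, 28.281, 77.091, -0, 74.628, -5.472], TCP at [204.768, 590.507, 404.677] pointing down, gripper open.
Joint ranges: [-166.48, 166.48], [-47.26, 123.95], [12.59, 153.08], [-70.14, 250.14], [6.76, 159.57], [-176.63, 176.63]. Speed limits (degrees/s): [108.29, 108.29, 147.25, 172.46, 172.46, 172.46].

### API

Orientations are given as [roll, pitch, yaw] about the fixed x, y, z axes, in that order (R = Rz(yaw) Ry(pitch) Rx(roll)).
In Python, from rig import bot gives the robot as it stands. Calls block until the motion is done:
- bot.move_pose(position, orientation): joint-space move of the TCP to a pose.
- bot.move_linear(position, rot=None, velocity=150, f_stop=None): straight line of the TCP; rot=None keeps the orientation; velocity is the mean speed in mm/s. With f_stop (N) it stops when the force on the tool has changed by that much, and returns True; else False.
- bot.movej(angles): joint-space move.
- bot.command_gripper(opening, newtons=None): finger opening in mm; newtons is the grip in N (None keeps the last); returns when the fingers have stopped.
- bot.dwell(seconds).
- bot.ik(position, orientation): joint angles nearest the present ones, or None.
- bot.get_image(name): name is "scene" or "side" or "wrist"; returns the picture (480x640x3 uint8, red, green, blue); there is no depth.
- bot.camera_params(name): a dict with "mtx" (3x3 intrinsics, pixels), "R" (3x3) and "t" (3): a world point X has camera coordinates R X + t. Camera axes: x right, y down, z forward; pixel columns grow to the right and rows downward; lengths in mm; the calibration is good to about 2 mm. A picture is of the moment at which its call begins: read the wrist's pose just before it. camera_params takes no time and is no camera call; for the wrist camera it gives the pose at the moment of the call.
A pose or a line that the arm cannot do raises bot.Unreachable and nothing moves.
- bot.close_job(): hands the job in, once; it reports no verdict.
Readings, each from a call of its own:
- bot.current_t(): time.
- bot.current_joint_positions(): joint angles.
- bot.current_joint_velocities(): joint speeds.
- bot.current_joint_efforts(): joint torques, N m.
- bot.current_position(): TCP position.
- bot.current_ee_rot(): TCP orientation.
- bot.current_contact_force(): force on the tool from outside, world axes, zero at the start.
- bot.current_wrist_torque(): the same for the moment, N m.
- bot.current_finger_gap(): finger opening in mm.
Only numpy, scipy, OpenCV 4.12 (cv2) and the standard library are available. Lean on these libraries where they do the work, as an engineer would, in place of code of your own. Each camera call takes 0.05 s, during which the arm holds its last target. There are 200 camera calls.

### The job

The plate shaker is still running: first turn its speed knob fully anticlockwise (seen from above) to the end stop, off. Then load every aluminium tube block standing on the bench into a bay of its own on the shaker deck (any bay), lengthwise front to back, pushed flush against both the back fence and that bay's side stop. When all are loaded, turn the knob fully clockwise to its other end stop, and leave the other things on the bench where they are.

Things in the scene. Friction and masses are not known exactly. Their poses are not given: they have to be found in the camera images.
- shaker: low white plate shaker, fixed, 260 x 340 x 36.5 mm (x, y, z): dark flat deck on top (z = 36.5), black control strip along the front. Origin: centre of underside, x to its back (away from robot), y left, z up. White stops rise to z = 51: a back fence across the deck, front face at x = 105, and 3 side stops 10 thick, from the fence forward to x = 30; each is the left (+y) side of a bay
- bay_0 (a point): the left bay, at x = 55, y = 125 mm of the shaker, on the deck top: where the origin of a block lies when flush against both the back fence (its face is 50 mm from this point, in +x) and this bay's side stop (its face is 28 mm away, in +y). Axes as the shaker's. Bays lie 105 mm apart and are open to the front and the right
- bay_1 (a point): the middle bay, at x = 55, y = 20 mm of the shaker, on the deck top: where the origin of a block lies when flush against both the back fence (its face is 50 mm from this point, in +x) and this bay's side stop (its face is 28 mm away, in +y). Axes as the shaker's. Bays lie 105 mm apart and are open to the front and the right
- bay_2 (a point): the right bay, at x = 55, y = -85 mm of the shaker, on the deck top: where the origin of a block lies when flush against both the back fence (its face is 50 mm from this point, in +x) and this bay's side stop (its face is 28 mm away, in +y). Axes as the shaker's. Bays lie 105 mm apart and are open to the front and the right
- speed_knob (a joint): angle of the shaker's speed knob (rad): 0 = off, the anticlockwise end stop; it grows clockwise seen from above, to 2.4 at the other stop. Friction about 0.04 N m; it stays where it is left
- speed_knob_grip (a point): point on the knob's vertical axis at the height to grip it, 93 mm in front (-x) and 70 mm right (-y) of the shaker's centre; axes turn with the knob. The knob's grip is a bar 38 mm long (this x), 14 mm wide, from 23 mm below this point to 7 mm above it, over a disc of 40 mm; at 0 the bar lies along the shaker's x, its white mark towards the robot
- block_0: aluminium tube block, 100 x 56 x 45 mm (x, y, z), 0.26 to 0.44 kg, with 15 dark round wells marked on its top; origin at the centre of its underside, x along its length, z up. The blocks are all alike and the same either way round. None if absent from this run or while held
- block_1: aluminium tube block, 100 x 56 x 45 mm (x, y, z), 0.26 to 0.44 kg, with 15 dark round wells marked on its top; origin at the centre of its underside, x along its length, z up. The blocks are all alike and the same either way round. None if absent from this run or while held
- block_2: aluminium tube block, 100 x 56 x 45 mm (x, y, z), 0.26 to 0.44 kg, with 15 dark round wells marked on its top; origin at the centre of its underside, x along its length, z up. The blocks are all alike and the same either way round. None if absent from this run or while held
- marker: bystander: felt pen, 14 x 134 x 16 mm, lying behind the blocks
- micropipette: bystander: white piston pipette, 29 x 204 x 34 mm, lying at the back
Mind the look-alikes: they are no part of the job. Leave any blue look-alike of the block_0 alone.

How it is judged (in metres and radians):
On the way, in this order (a step that is already met when the one before it is completed fails the run):
1. the speed knob is turned off, before the blocks are loaded (value of joint speed_knob below 0.1 rad), for 0.2 s.
2. every block is flush against the fence and the side stop of a bay, the knob still off (((x of block_0 in the frame of bay_0 between -0.003 and 0.003 m and y of block_0 in the frame of bay_0 between -0.003 and 0.003 m and z of block_0 in the frame of bay_0 between -0.004 and 0.004 m and angle between the x axis of block_0 and the x axis of bay_0, either way round below 0.04 rad) or (x of block_0 in the frame of bay_1 between -0.003 and 0.003 m and y of block_0 in the frame of bay_1 between -0.003 and 0.003 m and z of block_0 in the frame of bay_1 between -0.004 and 0.004 m and angle between the x axis of block_0 and the x axis of bay_1, either way round below 0.04 rad) or (x of block_0 in the frame of bay_2 between -0.003 and 0.003 m and y of block_0 in the frame of bay_2 between -0.003 and 0.003 m and z of block_0 in the frame of bay_2 between -0.004 and 0.004 m and angle between the x axis of block_0 and the x axis of bay_2, either way round below 0.04 rad)) and ((x of block_1 in the frame of bay_0 between -0.003 and 0.003 m and y of block_1 in the frame of bay_0 between -0.003 and 0.003 m and z of block_1 in the frame of bay_0 between -0.004 and 0.004 m and angle between the x axis of block_1 and the x axis of bay_0, either way round below 0.04 rad) or (x of block_1 in the frame of bay_1 between -0.003 and 0.003 m and y of block_1 in the frame of bay_1 between -0.003 and 0.003 m and z of block_1 in the frame of bay_1 between -0.004 and 0.004 m and angle between the x axis of block_1 and the x axis of bay_1, either way round below 0.04 rad) or (x of block_1 in the frame of bay_2 between -0.003 and 0.003 m and y of block_1 in the frame of bay_2 between -0.003 and 0.003 m and z of block_1 in the frame of bay_2 between -0.004 and 0.004 m and angle between the x axis of block_1 and the x axis of bay_2, either way round below 0.04 rad)) and ((x of block_2 in the frame of bay_0 between -0.003 and 0.003 m and y of block_2 in the frame of bay_0 between -0.003 and 0.003 m and z of block_2 in the frame of bay_0 between -0.004 and 0.004 m and angle between the x axis of block_2 and the x axis of bay_0, either way round below 0.04 rad) or (x of block_2 in the frame of bay_1 between -0.003 and 0.003 m and y of block_2 in the frame of bay_1 between -0.003 and 0.003 m and z of block_2 in the frame of bay_1 between -0.004 and 0.004 m and angle between the x axis of block_2 and the x axis of bay_1, either way round below 0.04 rad) or (x of block_2 in the frame of bay_2 between -0.003 and 0.003 m and y of block_2 in the frame of bay_2 between -0.003 and 0.003 m and z of block_2 in the frame of bay_2 between -0.004 and 0.004 m and angle between the x axis of block_2 and the x axis of bay_2, either way round below 0.04 rad)) and value of joint speed_knob below 0.1 rad), for 0.2 s.
3. the speed knob is turned fully clockwise (value of joint speed_knob above 2.3 rad), for 0.2 s.
At the end, for the whole second after the job is handed in: the speed knob is at its clockwise end stop (reads more than 2.3 rad); every block present stands on the deck in a bay of its own, its centre within 3 mm (each way) of the flush position against fence and side stop, parallel to them within 0.04 rad, released and at rest (((x of block_0 in the frame of bay_0 between -0.003 and 0.003 m and y of block_0 in the frame of bay_0 between -0.003 and 0.003 m and z of block_0 in the frame of bay_0 between -0.004 and 0.004 m and angle between the x axis of block_0 and the x axis of bay_0, either way round below 0.04 rad) or (x of block_0 in the frame of bay_1 between -0.003 and 0.003 m and y of block_0 in the frame of bay_1 between -0.003 and 0.003 m and z of block_0 in the frame of bay_1 between -0.004 and 0.004 m and angle between the x axis of block_0 and the x axis of bay_1, either way round below 0.04 rad) or (x of block_0 in the frame of bay_2 between -0.003 and 0.003 m and y of block_0 in the frame of bay_2 between -0.003 and 0.003 m and z of block_0 in the frame of bay_2 between -0.004 and 0.004 m and angle between the x axis of block_0 and the x axis of bay_2, either way round below 0.04 rad)) and ((x of block_1 in the frame of bay_0 between -0.003 and 0.003 m and y of block_1 in the frame of bay_0 between -0.003 and 0.003 m and z of block_1 in the frame of bay_0 between -0.004 and 0.004 m and angle between the x axis of block_1 and the x axis of bay_0, either way round below 0.04 rad) or (x of block_1 in the frame of bay_1 between -0.003 and 0.003 m and y of block_1 in the frame of bay_1 between -0.003 and 0.003 m and z of block_1 in the frame of bay_1 between -0.004 and 0.004 m and angle between the x axis of block_1 and the x axis of bay_1, either way round below 0.04 rad) or (x of block_1 in the frame of bay_2 between -0.003 and 0.003 m and y of block_1 in the frame of bay_2 between -0.003 and 0.003 m and z of block_1 in the frame of bay_2 between -0.004 and 0.004 m and angle between the x axis of block_1 and the x axis of bay_2, either way round below 0.04 rad)) and ((x of block_2 in the frame of bay_0 between -0.003 and 0.003 m and y of block_2 in the frame of bay_0 between -0.003 and 0.003 m and z of block_2 in the frame of bay_0 between -0.004 and 0.004 m and angle between the x axis of block_2 and the x axis of bay_0, either way round below 0.04 rad) or (x of block_2 in the frame of bay_1 between -0.003 and 0.003 m and y of block_2 in the frame of bay_1 between -0.003 and 0.003 m and z of block_2 in the frame of bay_1 between -0.004 and 0.004 m and angle between the x axis of block_2 and the x axis of bay_1, either way round below 0.04 rad) or (x of block_2 in the frame of bay_2 between -0.003 and 0.003 m and y of block_2 in the frame of bay_2 between -0.003 and 0.003 m and z of block_2 in the frame of bay_2 between -0.004 and 0.004 m and angle between the x axis of block_2 and the x axis of bay_2, either way round below 0.04 rad)) and contact force between the fingers and block_0 below 0.1 N and linear speed of each of block_0, block_1, block_2 below 0.02 m/s and contact force between the fingers and block_1 below 0.1 N and contact force between the fingers and block_2 below 0.1 N and value of joint speed_knob above 2.3 rad); the robot touches nothing.
It fails at once if the marker is moved more than 3 cm (distance of marker from where it was at the start of the episode above 0.03 m).
It fails at once if the micropipette is moved more than 3 cm (distance of micropipette from where it was at the start of the episode above 0.03 m).
Of block_0, block_1, block_2 only 2 to 3 are there at a start; the rules pass over those that are not, and their reading is None.
At some moment in a run one of block_0, block_1, block_2 may be knocked a few centimetres aside while the robot is not near it.
Once in a run the grip may slacken for a moment while it holds something.
It also fails if it takes over 210 s, if anything falls off the work surface, if the arm or the gripper's body presses on something with over 40 N, if the wrist force passes 120 N, or if a joint passes its speed limit or range.

## Working session

There is one attempt and no reset: what is moved stays moved. The work goes in short steps, each a Python script; the robot and the scene stay as the last script left them, time stands still between calls to the robot, and variables do not carry over. Pictures are saved under pics/ and viewed, about 12 in all and at most 16, crops included, and the job is handed in when it is done.

```bash
mkdir -p pics; ls
python3 - <<'E'
from rig import bot
import cv2
for n in ("scene","side"):
    im=bot.get_image(n); cv2.imwrite(f"pics/{n}0.png",im[:,:,::-1]); p=bot.camera_params(n); print(n,p)
print(bot.current_ee_rot(),bot.current_t())
E
```

```text
pics
scene {'mtx': array([[463.16573155,   0.        , 316.46822422],
       [  0.        , 463.16573155, 240.31150766],
       [  0.        ,   0.        ,   1.        ]]), 'R': array([[ 0.81882667, -0.57398743,  0.0078305 ],
       [-0.33085691, -0.48304625, -0.81067875],
       [ 0.4691019 ,  0.6612146 , -0.58543886]]), 't': array([-449.46659361,  281.66791142,  776.32344305])}
side {'mtx': array([[454.33889872,   0.        , 318.11985252],
       [  0.        , 454.33889872, 236.95355932],
       [  0.        ,   0.        ,   1.        ]]), 'R': array([[ 0.8141471 , -0.58007515,  0.0260255 ],
       [-0.2099501 , -0.33586549, -0.91821312],
       [ 0.54137368,  0.74209649, -0.39523074]]), 't': array([-472.87268249,  213.62248436,  748.00833405])}
[-1.79937886e+02 -6.06077286e-03  1.60875327e+02] 0.1
```

View pics/scene0.png

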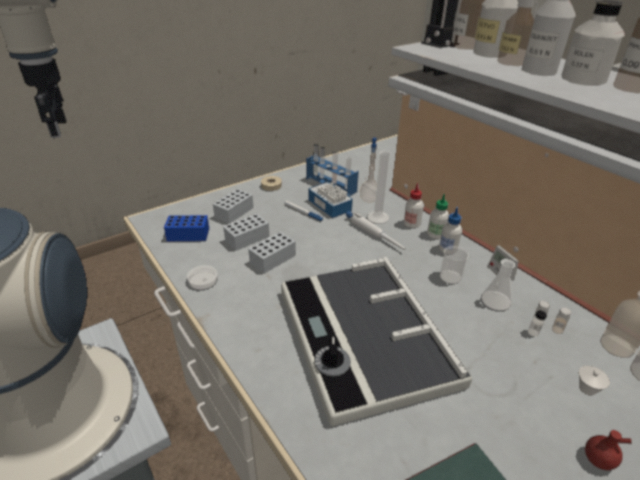

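View pics/side0.png

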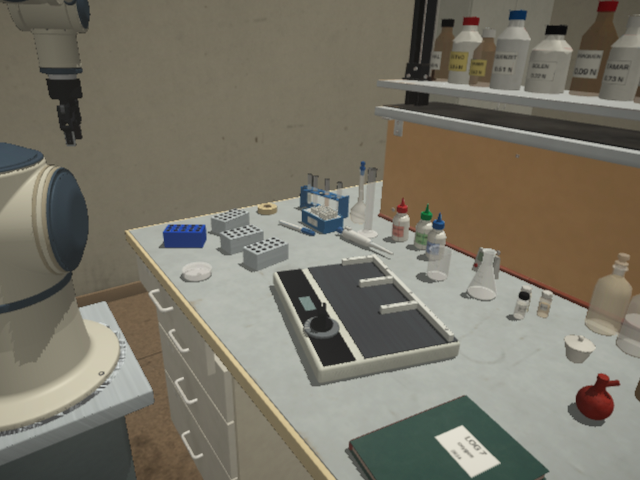

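```bash
cat > h.py <<'E'
from rig import bot
import numpy as np, cv2
from scipy.spatial.transform import Rotation as Ro
def unproj(p,uv,z):
    uv=np.atleast_2d(np.float64(uv)); d=np.c_[(uv-p["mtx"][:2,2])/p["mtx"][[0,1],[0,1]],np.ones(len(uv))]@p["R"]
    c=-p["R"].T@p["t"]; return c+d*((z-c[2])/d[:,2])[:,None]
def proj(p,X):
    q=np.atleast_2d(X)@p["R"].T+p["t"]; q=q@p["mtx"].T; return q[:,:2]/q[:,2:]
def rd(yaw): return [180,0,yaw]   # tool down; jaw (tool y) axis direction = yaw-90 deg
def snap(n,name):
    p=bot.camera_params(n); im=bot.get_image(n); cv2.imwrite(f"pics/{name}.png",im[:,:,::-1]); np.save(f"pics/{name}.npy",p,allow_pickle=True); return p,im
def ld(name): return np.load(f"pics/{name}.npy",allow_pickle=True).item()
E
python3 - <<'E'
from h import *
p=bot.camera_params("scene")
print(unproj(p,[(283,280),(332,415),(468,378),(385,262)],36.5).round())
print(unproj(p,[(233,200),(246,226),(272,246),(187,222)],45).round())
print(unproj(p,[(335,341)],60).round())
w=bot.camera_params("wrist"); print(w, (-w["R"].T@w["t"]).round(), bot.current_position())
for yaw in (-90,0,90,180):
  for q in ([480,330,400],[500,0,420]):
    print(yaw,q,bot.ik(q,rd(yaw)))
E
```

```text
[[ 475.   20.   36.]
 [ 368. -300.   36.]
 [ 601. -375.   36.]
 [ 697.  -57.   36.]]
[[532. 367.  45.]
 [502. 237.  45.]
 [513. 129.  45.]
 [389. 335.  45.]]
[[ 451. -197.   60.]]
{'mtx': array([[357.23448266,   0.        , 327.00708715],
       [  0.        , 357.23448266, 234.81812858],
       [  0.        ,   0.        ,   1.        ]]), 'R': array([[ 0.32834544,  0.94455653, -0.00149749],
       [ 0.8941729 , -0.3103195 ,  0.32273306],
       [ 0.30437492, -0.10730694, -0.94648884]]), 't': array([-625.35618356,  -41.04107548,  381.10243277])} [126. 619. 373.] [204.70692689 590.38795049 404.16439319]
-90 [480, 330, 400] [  28.63582502   25.11023433   83.62111521    0.           71.26865046
 -151.36417498]
-90 [500, 0, 420] [-6.84593457e+00  1.72813905e+01  9.31297783e+01 -2.54444375e-14
  6.95888312e+01  1.73154065e+02]
0 [480, 330, 400] [ 2.86358250e+01  2.51102343e+01  8.36211152e+01 -2.54444375e-14
  7.12686505e+01  1.18635825e+02]
0 [500, 0, 420] [-6.84593457e+00  1.72813905e+01  9.31297783e+01 -2.54444375e-14
  6.95888312e+01  8.31540654e+01]
90 [480, 330, 400] [ 2.86358250e+01  2.51102343e+01  8.36211152e+01 -2.54444375e-14
  7.12686505e+01  2.86358250e+01]
90 [500, 0, 420] [-6.84593457 17.28139048 93.12977828  0.         69.58883125 -6.84593457]
180 [480, 330, 400] [ 28.63582502  25.11023433  83.62111521   0.          71.26865046
 -61.36417498]
180 [500, 0, 420] [ -6.84593457  17.28139048  93.12977828   0.          69.58883125
 -96.84593457]
```

Run:
```python
from h import *
bot.move_pose([520,240,430],rd(180)); bot.dwell(.2); snap("wrist","w1")
bot.move_pose([500,-165,430],rd(160)); bot.dwell(.2); snap("wrist","w2")
print(bot.current_t(),bot.current_position(),bot.current_contact_force())
```

```text
3.825 [ 500.24681062 -164.39510792  429.97248785] [0.73278276 0.63044517 0.01043312]
```

View pics/w1.png

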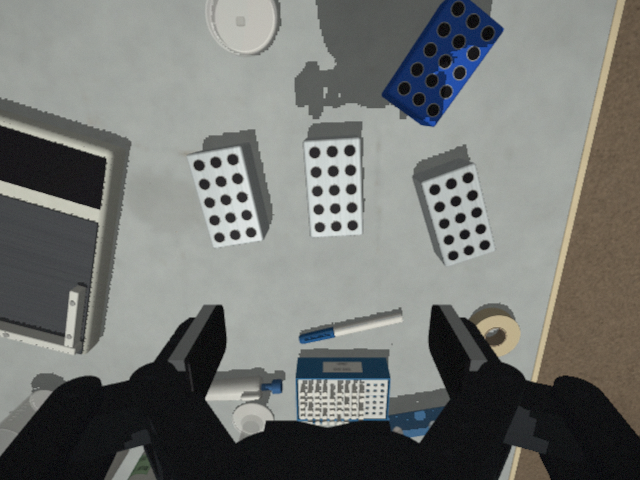

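View pics/w2.png

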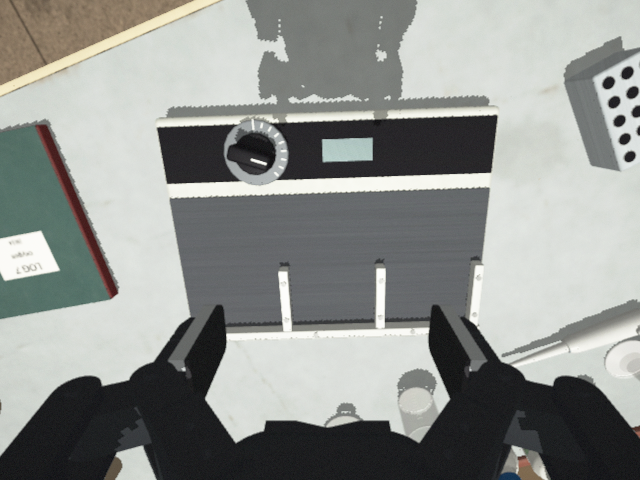

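```bash
cat >> h.py <<'E'
def blocks(p,im,z=45):
    "aluminium blocks (x,y,yaw of length, n wells) from dark wells with bright surround"
    g=cv2.cvtColor(im,cv2.COLOR_RGB2GRAY); sp=im.max(2).astype(int)-im.min(2)
    n,lab,st,c=cv2.connectedComponentsWithStats((g<90).astype(np.uint8)); pts=[]
    for i in range(1,n):
        x,y,w,h,a=st[i]
        if not(20<a<900 and .6<w/h<1.7 and a/(w*h)>.6): continue
        m=(lab==i).astype(np.uint8); r=max(2,w//6); m2=cv2.dilate(m,np.ones((2*r+3,)*2))-cv2.dilate(m,np.ones((3,3)))
        if np.median(g[m2>0])>135 and np.median(sp[m2>0])<40: pts.append(c[i])
    if not pts: return []
    W=unproj(p,pts,z)[:,:2]; out=[]; left=list(range(len(W)))
    while left:
        grp=[left.pop()]
        for k in grp:
            for j in left[:]:
                if np.linalg.norm(W[k]-W[j])<24: grp.append(j); left.remove(j)
        if len(grp)<8: continue
        (cx,cy),(w,h),a=cv2.minAreaRect(np.float32(W[grp])); a=a if w>h else a+90
        out.append((cx,cy,(a+90)%180-90,len(grp)))
    return out
E
python3 - <<'E'
from h import *
for n in("w1","w2"):
    im=cv2.imread(f"pics/{n}.png")[:,:,::-1]
    print(n,np.round(blocks(ld(n),im),1))
im=cv2.imread("pics/w2.png")[100:310,220:500]; cv2.imwrite("pics/c1.png",cv2.resize(im,None,fx=2.85,fy=2.85,interpolation=cv2.INTER_CUBIC))
E
```

```text
w1 [[538.5 378.5  20.5  15. ]
 [519.4 138.8   9.6  15. ]
 [509.4 248.5   3.3  15. ]]
w2 [[521.1 130.2   9.5   8. ]]
```

View pics/c1.png

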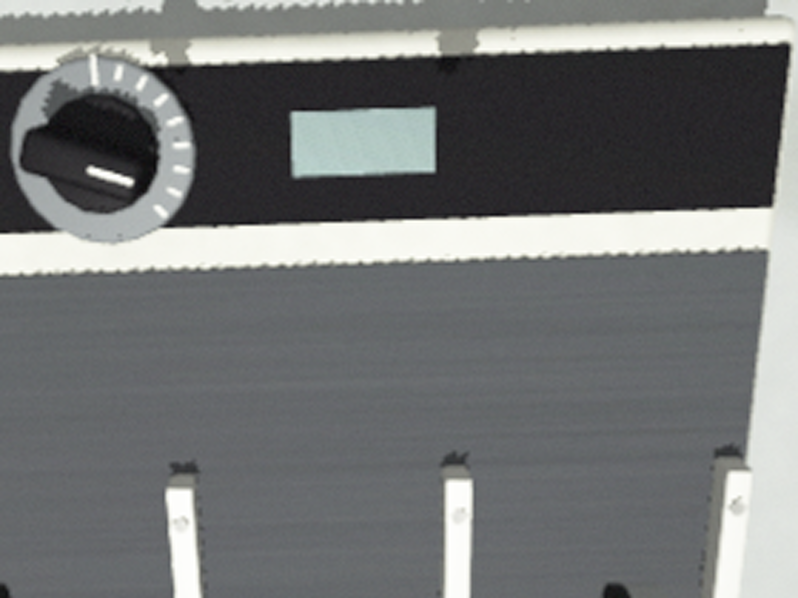

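```bash
cat >> h.py <<'E'
def shk(s,X):
    X=np.atleast_2d(np.float64(X)); a=np.radians(s[2]); return np.c_[s[0]+X[:,0]*np.cos(a)-X[:,1]*np.sin(a), s[1]+X[:,0]*np.sin(a)+X[:,1]*np.cos(a), X[:,2]]
E
python3 - <<'E'
from h import *
from scipy.optimize import least_squares
p=ld("w2")
uv=np.array([(166,489),(193,487),(444,479),(472,478),(724,471),(750,468)])/2.85+[220,100]
M=[(30,y,51) for y in(-57,-47,48,58,153,163)]
r=least_squares(lambda s:(proj(p,shk(s,M))-uv).ravel(),[535,-178,-18.5]); s=r.x
print(s,r.fun.round(1)); np.save("s.npy",s)
im=cv2.imread("pics/w2.png"); 
def poly(im,p,X,c): cv2.polylines(im,[np.int32(proj(p,shk(s,X)).round())],1,c,1)
def ov(im,p):
    poly(im,p,[(-130,-170,36.5),(-130,170,36.5),(130,170,36.5),(130,-170,36.5)],(0,0,255))
    poly(im,p,[(105,-57,51),(105,163,51),(30,163,51),(30,-57,51)],(0,255,0))
    for z in(40,55,70): poly(im,p,[(-93+20*np.cos(t),-70+20*np.sin(t),z) for t in np.linspace(0,6.28,40)],(255,255,0))
ov(im,p)
a=cv2.resize(im[90:350,140:520],None,fx=2,fy=2)
sc=cv2.imread("pics/scene0.png"); ps=bot.camera_params("scene"); raw=sc.copy(); ov(sc,ps)
f=lambda q:cv2.resize(q[300:390,290:390],(400,360),interpolation=cv2.INTER_CUBIC)
cv2.imwrite("pics/c2.png",a); cv2.imwrite("pics/c3.png",np.hstack([f(raw),f(sc)]))
E
```

```text
[ 543.08731222 -175.7914479   -17.91224274] [-1.  -0.2 -1.1  0.2  0.   0.1 -0.4  0.2  1.  -0.3  1.4  0.4]
```

View pics/c2.png

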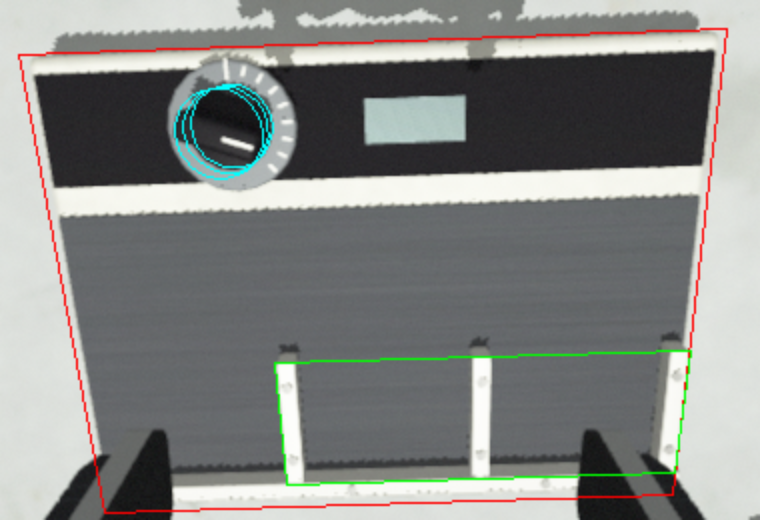

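View pics/c3.png

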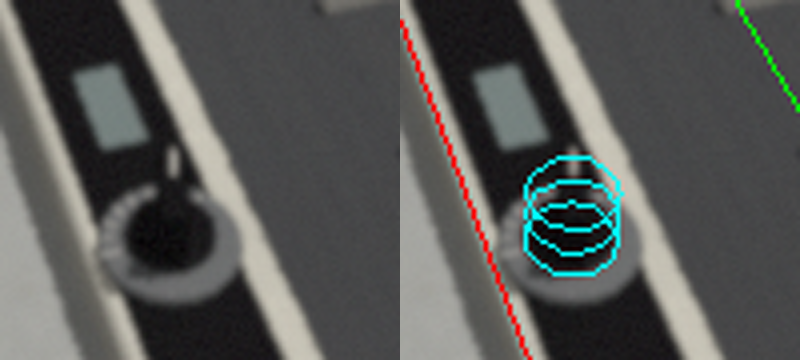

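Run:
```python
from h import *
p=ld("w2"); ps=bot.camera_params("scene"); s=np.load("s.npy"); k=shk(s,[(-93,-70,0)])[0]
pts=[]
for a,b in (((266.7,164.6),(333.3,337)),((250.9,159.6),(333.8,344.5))):
    for z in (55,60,65,70,75):
        A=unproj(p,a,z)[0];B=unproj(ps,b,z)[0]; print(z,A.round(1),B.round(1),np.linalg.norm(A-B).round(1))
print(k)
A=unproj(p,(266.7,164.6),68)[0]-unproj(p,(250.9,159.6),68)[0]; print(np.degrees(np.arctan2(A[1],A[0])),unproj(p,(266.7,164.6),68)[0]-k)
```

```text
55 [ 446.1 -204.7   55. ] [ 456.7 -183.7   55. ] 23.5
60 [ 445.8 -203.7   60. ] [ 453.9 -187.3   60. ] 18.3
65 [ 445.4 -202.7   65. ] [ 451.  -190.9   65. ] 13.1
70 [ 445.1 -201.7   70. ] [ 448.2 -194.4   70. ] 7.9
75 [ 444.7 -200.6   75. ] [ 445.4 -198.    75. ] 2.7
55 [ 436.7 -217.    55. ] [ 446.9 -198.4   55. ] 21.2
60 [ 436.4 -215.8   60. ] [ 444.1 -201.8   60. ] 15.9
65 [ 436.2 -214.6   65. ] [ 441.4 -205.3   65. ] 10.6
70 [ 436.  -213.4   70. ] [ 438.6 -208.8   70. ] 5.3
75 [ 435.8 -212.2   75. ] [ 435.8 -212.2   75. ] 0.0
[ 433.06594637 -213.79538265    0.        ]
52.35354534334602 [12.13215717 11.72053163 68.        ]
```

```bash
cat >> h.py <<'E'
def knob(y0,y1,N=40):
    "grip knob bar at yaw y0, turn to y1, release, lift"
    s=np.load("s.npy"); k=shk(s,[(-93,-70,0)])[0]
    bot.command_gripper(45)
    bot.move_pose([k[0],k[1],290],rd(y0))
    print("hit",bot.move_linear([k[0],k[1],224],velocity=100,f_stop=15))
    bot.command_gripper(5,N); print("gap",bot.current_finger_gap(),bot.current_contact_force().round(1))
    n=int(np.ceil(abs(y1-y0)/30)); j=np.array(bot.current_joint_positions())
    for i in range(n):
        j[5]-=(y1-y0)/n; bot.movej(j); print(i,bot.current_joint_positions()[5].round(1),bot.current_wrist_torque().round(2),bot.current_contact_force().round(1))
    bot.dwell(.3); bot.command_gripper(45)
    bot.move_linear([k[0],k[1],300])
E
python3 - <<'E'
from h import *
knob(53,166)
bot.move_pose([500,-165,430],rd(160)); bot.dwell(.2); snap("wrist","w3")
im=cv2.imread("pics/w3.png"); cv2.imwrite("pics/c4.png",cv2.resize(im[100:200,180:340],None,fx=4,fy=4)); print(bot.current_t())
E
```

```text
hit False
gap 13.35853435162041 [ 0.1 -0.7  5.9]
0 -24.4 [-0.03  0.3   0.  ] [-2.2 -1.  -1.5]
1 -52.6 [-0.31  0.93  0.06] [-4.8 -1.9  1.2]
2 -80.9 [-0.55  1.16  0.03] [-6.9 -3.   0.9]
3 -109.1 [-0.85  1.08 -1.56] [-6.9 -4.7  3.2]
11.5667
```

View pics/c4.png

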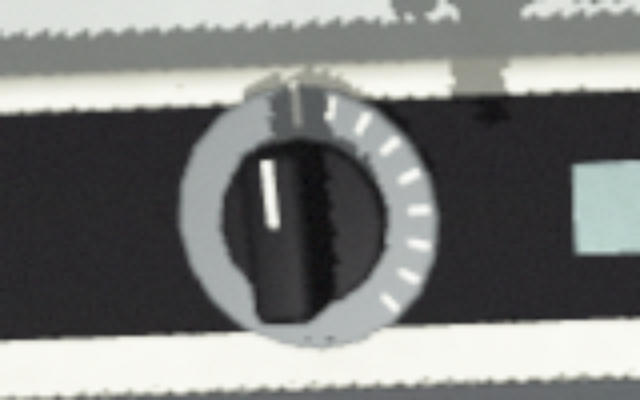

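```bash
cat >> h.py <<'E'
LOOK=[520,240,430]
def look(name):
    bot.move_pose(LOOK,rd(180)); bot.dwell(.2); p,im=snap("wrist",name); return blocks(p,im)
def pick(b):
    yaw=b[2]+180; bot.command_gripper(85)
    bot.move_pose([b[0],b[1],280],rd(yaw)); print("hit",bot.move_linear([b[0],b[1],192],velocity=150,f_stop=20))
    bot.command_gripper(40,80); print("gap",bot.current_finger_gap()); bot.move_linear([b[0],b[1],310]); print("gap lifted",bot.current_finger_gap())
def loc():
    s=np.load("s.npy"); d=np.array(bot.current_position())[:2]-s[:2]; a=np.radians(s[2]); return np.array([d[0]*np.cos(a)+d[1]*np.sin(a),-d[0]*np.sin(a)+d[1]*np.cos(a)])
def at(x,y,z): return list(shk(np.load("s.npy"),[(x,y,z)])[0])
def place(k):
    s=np.load("s.npy"); by=125-105*k; yaw=s[2]+180
    bot.move_pose(at(43,by-8,310),rd(yaw)); print("gap over bay",bot.current_finger_gap())
    print("down",bot.move_linear(at(43,by-8,226.5),velocity=60,f_stop=8), bot.current_position()[2]-192)
    z=bot.current_position()[2]+.5
    bot.move_linear(at(43,by-8,z),velocity=20)
    h=bot.move_linear(at(63,by-8,z),velocity=25,f_stop=12); l=loc(); print("fence",h,l-[55,by],bot.current_contact_force().round(1))
    h=bot.move_linear(at(l[0],by+10,z),velocity=25,f_stop=12); l=loc(); print("stop",h,l-[55,by],bot.current_contact_force().round(1), "gap",bot.current_finger_gap())
    bot.command_gripper(85); l=loc(); bot.move_linear(at(*l,310),velocity=200)
E
python3 - <<'E'
from h import *
bs=look("w4"); print(np.round(bs,1))
b=min(bs,key=lambda b:b[1]); pick(b); place(2); print(bot.current_t())
bot.move_pose([500,-165,430],rd(160)); bot.dwell(.2); snap("wrist","w5")
E
```

```text
[[538.5 378.5  20.5  15. ]
 [519.3 138.8   9.3  15. ]
 [509.4 248.5   3.4  15. ]]
hit False
gap 54.46764020694524
gap lifted 53.88541357063487
gap over bay 54.57314161309992
down True 37.85247128841152
fence True [ 1.66961951 -7.9365876 ] [-2.   0.5  5.1]
stop True [ 1.61859903 -0.58928219] [-2.1 -4.5  4.1] gap 54.44864559915349
21.625
```

View pics/w5.png

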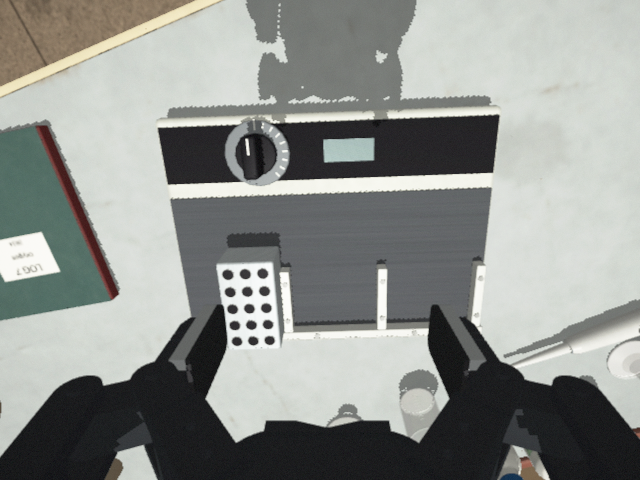

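Run:
```python
from h import *
s=np.load("s.npy")
print("b2",np.round(blocks(ld("w5"),cv2.imread("pics/w5.png")[:,:,::-1],81.5),1), np.round(at(55,-85,0),1), s[2])
for k,n in ((1,"w6"),(0,"w7")):
    bs=look(n); bs=[b for b in bs if b[1]>60]; print(np.round(bs,1))
    b=min(bs,key=lambda b:b[1]); pick(b); place(k); print(bot.current_t())
bot.move_pose([500,-165,480],rd(160)); bot.dwell(.2); p,im=snap("wrist","w8")
for b in blocks(p,im,81.5): print(np.round(b,1))
for y in(125,20,-85): print(np.round(at(55,y,0),1))
```

```text
b2 [[ 569.  -273.4  -17.9   15. ]] [ 569.3 -273.6    0. ] -17.912242735306517
[[538.5 378.5  20.5  15. ]
 [509.4 248.5   3.3  15. ]]
hit False
gap 54.48343997280573
gap lifted 54.133761905346525
gap over bay 54.094592101512134
down True 37.83852751398223
fence True [ 1.75109193 -7.9536497 ] [-2.7  0.4  4.8]
stop True [ 1.6789638  -0.46232414] [-2.1 -4.8  4.5] gap 54.560687777973044
32.3583
[[538.4 378.4  20.5  15. ]]
hit False
gap 54.50429912360641
gap lifted 54.5261555246883
gap over bay 54.62215046262318
down True 37.95425414276178
fence True [ 2.22956266 -8.01002755] [-2.3 -0.   4.3]
stop True [ 2.18600344 -0.33603021] [-2.8 -5.   5.4] gap 54.9534476341612
42.5167
[ 569.1 -273.4  -18.1   15. ]
[ 601.4 -173.4  -17.9   15. ]
[633.8 -73.5 -17.5  13. ]
[633.9 -73.8   0. ]
[ 601.6 -173.7    0. ]
[ 569.3 -273.6    0. ]
```

View pics/w8.png

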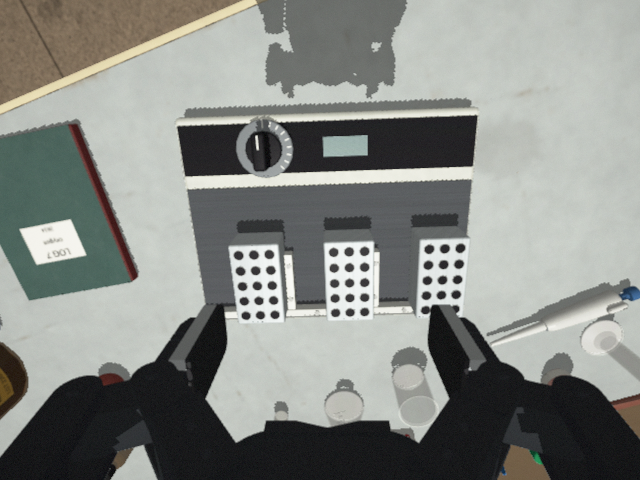

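Run:
```python
from h import *
s=np.load("s.npy"); yaw=s[2]+180; z=232
bot.command_gripper(0,30); print(bot.current_finger_gap())
for k in (2,1,0):
    by=125-105*k
    for a,e,d in (((-22,by),(12,by),0),((55,by-51),(55,by-38),1)):
        bot.move_pose(at(*a,300),rd(yaw))
        if bot.move_linear(at(*a,z),f_stop=10): print("down hit"); bot.move_linear(at(*a,300)); continue
        h=bot.move_linear(at(*e,z),velocity=20,f_stop=8); print(k,d,h,loc()-[55,by],bot.current_contact_force().round(1))
        bot.move_linear(at(*a,z)); bot.move_linear(at(*a,300))
bot.move_pose([500,-165,480],rd(160)); bot.dwell(.2); p,im=snap("wrist","w9")
for b in blocks(p,im,81.5): print(np.round(b,1))
print(bot.current_t())
```

```text
0.25064610769517687
2 0 True [-60.39070744   0.0697251 ] [-0.2 -0.2  0.3]
2 1 True [  0.09248869 -41.98272727] [-3.  -5.2  2.2]
1 0 True [-6.03043392e+01  3.47812449e-02] [-0.9  0.1  0.6]
1 1 True [  0.11728504 -42.0167297 ] [-2.3 -6.3  3. ]
0 0 True [-6.01443841e+01 -1.31227649e-02] [ 0.3 -0.3  0.2]
0 1 True [  0.12485592 -42.1435111 ] [-1.1 -4.5  3.9]
[ 569.5 -273.4  -18.    14. ]
[634.4 -73.7 -18.   15. ]
[ 592.8 -170.7  -18.1   10. ]
62.3083
```

Run:
```python
from h import *
bot.move_pose([470,-150,480],rd(162)); bot.dwell(.2); p,im=snap("wrist","w10")
B=blocks(p,im,81.5)
for b in B: print(np.round(b,1))
T=np.array([at(55,y,0) for y in(125,20,-85)])[:,:2]
ok=len(B)==3 and all(np.linalg.norm(T-b[:2],axis=1).min()<2.2 and abs(b[2]+17.9)<1.5 for b in B)
print(ok)
if ok:
    knob(162,162-142)
    bot.move_pose([470,-150,480],rd(162)); bot.dwell(.2); p,im=snap("wrist","w11")
    for b in blocks(p,im,81.5): print(np.round(b,1))
print(bot.current_t())
```

```text
[634.3 -73.8 -18.   15. ]
[ 569.5 -273.6  -18.    15. ]
False
62.8167
```

View pics/w10.png

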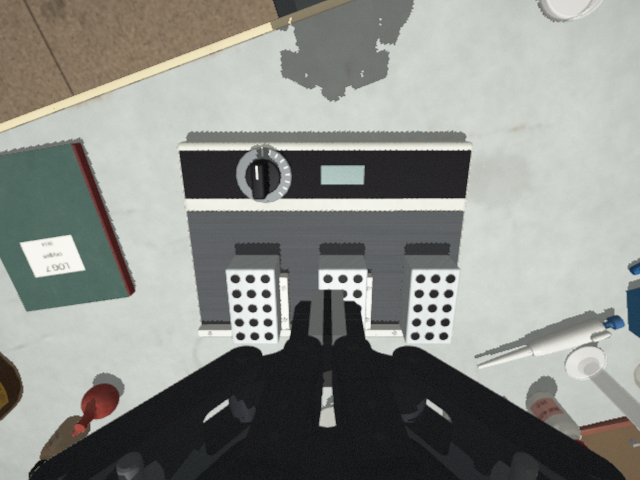

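The closed fingers hide the middle block, at about (335,300). The other two blocks are flush and the knob is still off. I'll open the gripper, check again, then turn the knob.

Run:
```python
from h import *
bot.command_gripper(85)
bot.move_pose([500,-165,480],rd(160)); bot.dwell(.2); p,im=snap("wrist","w12")
B=blocks(p,im,81.5)
for b in B: print(np.round(b,1))
T=np.array([at(55,y,0) for y in(125,20,-85)])[:,:2]
ok=len(B)==3 and all(np.linalg.norm(T-b[:2],axis=1).min()<2.2 and abs(b[2]+17.9)<1.5 for b in B)
print(ok)
if ok:
    knob(162,162-142)
    bot.command_gripper(85); bot.move_pose([500,-165,480],rd(160)); bot.dwell(.2); p,im=snap("wrist","w13")
    for b in blocks(p,im,81.5): print(np.round(b,1))
print(bot.current_t())
```

```text
[ 569.5 -273.5  -18.1   15. ]
[ 601.9 -173.7  -18.    15. ]
[634.3 -73.5 -17.4  13. ]
True
hit False
gap 13.236975022465371 [-3.2 -3.2  8.2]
0 -77.2 [ 0.11 -0.14 -0.04] [ 1.4 -0.5 -3. ]
1 -48.8 [ 0.32 -0.32 -0.04] [ 1.6  1.7 -1.8]
2 -20.5 [ 0.36 -0.54 -0.04] [ 3.5  2.2 -2.2]
3 7.9 [ 0.33 -0.67 -0.02] [ 3.9  2.6 -1.8]
4 36.3 [-0.42  0.09  1.44] [-0.9 -1.4  2.5]
[ 569.5 -273.5  -18.    15. ]
[ 601.9 -173.6  -17.9   15. ]
[634.1 -73.6 -17.6  13. ]
73.5417
```

View pics/w13.png

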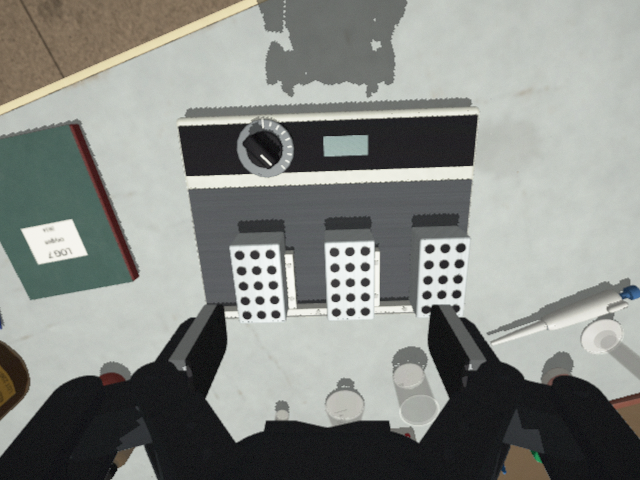

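```bash
python3 -c "
from rig import bot
bot.close_job()"
```

```text
the job is handed in; nothing more can be done
```

The job is done and handed in at about 74 s of the 210 s allowed; no verdict was reported.

**What I did:**
1. Turned the speed knob anticlockwise to its stop. The wrist torque rose to 1.56 N m there, and the picture showed the mark towards the robot.
2. Loaded all three aluminium blocks, one per bay, pressing each against the fence and its side stop until contact was felt. I then nudged each one again with closed fingers.
3. Turned the knob clockwise to its other stop. The torque rose to 1.44 N m there, and the picture showed the mark pointing back and to the left.

**Last checks:** In the final picture all three blocks were within about 0.6 mm and 0.3° of their flush positions, as fitted from the camera (calibration good to about 2 mm). No robot action came near the marker, micropipette or blue block, but I did not re-measure them at the end.

**Checks that disagreed:**
- **Middle block:** One check after the nudges read it about 9 mm off and the next missed it altogether. The closed fingers were hiding part of it. With the gripper open, all 15 wells were seen and it was flush.
- **Left block:** The last reading used 13 of its 15 wells, because a finger hid the rest. An earlier full view, after the nudges, agreed with it.

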